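# Clear spent swab tubes into a hand-lever discard bin

### The arm

A 6-joint arm with a two-finger parallel gripper is mounted at the origin on the work surface. World frame = base frame: x ahead of the robot, y to its left, z up, the work surface at z = 0. Lengths are in mm, angles in rad, forces in N, time in s.
With the tool pointing down it reaches from about 350 to 975 mm from the base axis. Payload 7.1 kg.
Tool frame: the origin (TCP) lies at the very end of the fingers, on their centre line; the grasp point (between the pads) lies 19 mm behind it (ctrl.tcp_to_grasp is the distance from the TCP to the grasp point, in mm); z points along the fingers, x is the direction in which the jaws open and shut, and the axes are right-handed (so a half turn about z gives the same grasp; the last joint's range is limited). The gripper opens to 88 mm and grips with 3 to 60 N. Pads are 20 mm wide; open, the fingers measure 115 mm over their backs; the gripper's body (75 mm by 178 mm) begins 61 mm behind the grasp point.
Start: joints at [1.124, 0.423, 1.63, -0, 1.089, -0.019], TCP at [259.261, 568.672, 222.675] pointing down, gripper open.
Joint ranges: [-3, 3], [-0.9, 2.11], [0.09, 2.58], [-1.31, 4.45], [0.11, 2.69], [-2.54, 2.54]. Speed limits (rad/s): [2.39, 2.39, 3.01, 3.14, 3.14, 3.14].

### API

Orientations are given as a rotation vector (axis times angle).
In Python, from workcell import get_obs, viewer, ctrl, masks_of gives the robot as it stands. The module is installed in compiled form; this text tells all that it offers.
- The arm moves only by the shell command python3 -m inch 'ROWS'. ROWS is JSON, a list of rows, each an object of numbers: "tx", "ty", "tz": the shift along the tool's x, y, z in cm; "ax", "ay", "az": the turn, a rotation vector about the tool's x, y, z in degrees; "jaw": the opening, from 0 (shut) to 1 (fully open). In form: [{"tx": .., "ty": .., "tz": .., "ax": .., "ay": .., "az": .., "jaw": ..}, ...]. A call has 1 to 12 rows; each row shifts and turns the commanded pose from where the row before left it, along the tool's axes as they then stand; what a row does not reach is not made up. A row lasts 1/8 s, in which the tool goes at most 62.5 mm and 10.7 degrees, less where a joint would pass 70% of its speed; a pose out of reach is approached as far as the arm can. A call is refused whole if a number of a shift passes 6.25 or a number of a turn 10.7, either way. A call with a gripper value outside its range is refused whole. The fingers move at their own pace and stop on an object; the grip force is fixed at half the most. Time passes only in rows, so rows that do not move let the fingers close. It gives the time, the measured TCP pose, the force and the opening at its end, in the units of the state.
- get_obs(): the state, without advancing time (a new reading comes with each control period).
- viewer.get_image(name): name is "scene" or "top"; returns (picture, depth): 420x560x3 uint8, red, green, blue; 420x560 float32, mm along the optical axis (not along the pixel's ray), 0 where there is no reading.
- viewer.get_calibration(name): a dict with "fx", "fy", "cx", "cy" (pixels), "rvec" (rotation vector, rad) and "tvec" (3), from world to camera coordinates, as OpenCV has them. Camera axes: x right, y down, z forward; pixel columns grow to the right and rows downward; lengths in mm; the calibration is good to about 2 mm. A picture is of the moment at which its call begins. get_calibration takes no time and is no camera call.
- ctrl.close_job(): hands the job in, once; it reports no verdict.
Trained networks look in the newest picture that a camera, given by its name, has taken for a name from the list of things; names that differ only in an ending like _2 or _b are one class to them, and where a whole thing is asked for, a point or a joint stands for the part that bears it (a point fixed in the world has none). Each returns a list of dicts, best first, with "score" (0 to 1); they miss things now and then, are a little off and sometimes report something else, mostly with a low value. They report only what shows in the picture. A call takes as long as a camera call.
- masks_of(camera, thing): "pixels" (420x560 bool, what is visible of it) and "location" ([column, row] in pixels, amid what is visible of it).
The state is a dict: "t": time; "qpos": joint angles; "qvel": joint speeds; "joint_torque": joint torques, N m; "ee_pos": TCP position; "orientation": TCP orientation; "ft_force": force on the tool from outside, world axes, zero at the start; "moment": the same for the moment, N m; "width": finger opening in mm.
Only numpy, scipy, OpenCV 4.12 (cv2) and the standard library are available. Lean on these libraries where they do the work, as an engineer would, in place of code of your own. Each camera call takes 0.05 s, during which the arm holds its last target. There are 200 camera calls.

### The job

Throw away the two long tubes from the sloping wire stand: press the discard bin's hand lever all the way down so that its lid stays up by itself, drop both long tubes in through the open mouth, one after the other, then lift the lever out of its held position and let it go so that the lid closes fully. Move the lid only with its lever, never by touching it, and leave the short tubes in their stand and the rack and bottle where they are.

Things in the scene. Friction and masses are not known exactly. Their poses are not given: they have to be found in the camera images.
- bin: bench discard bin, white box 200 (x) x 220 (y) x 220 (z) mm, open at the top, walls 4 mm, standing fixed on the bench. Origin: middle of its underside; its front looks along its -x, the lid's hinge is at its rear (+x) rim. The lever and its push-rod run along the outside of its -y side.
- bin_mouth (a point): centre of the bin's mouth, level with its rim, 220 mm above the bench (axes as the bin)
- bin_lid: the bin's white lid, 214 x 232 mm, 13 mm thick, overlapping the rim by 4 to 6 mm. Origin on the hinge axis, at bin x = +104 mm, z = 226 mm. Its z axis is upright when shut (the lid then lies along -x from the hinge, its top at 239 mm) and tips back about the bin's y axis, to 73 degrees when held open. Linked to the lever; it falls shut by its weight, damped (0.5 to 1 s).
- lid_edge (a point): middle of the lid's free edge, 208 mm from the hinge: at the bin's front rim when shut; 425 mm above the bench and 43 mm behind the bin's middle (bin x = +43) when held open
- lever (a joint): angle in rad of the bin's hand lever: 0 = up at rest, lid shut; 0.95 = down on its stop, lid held open. Pressing takes 3 to 8 N at the grip. Its linkage has a dead centre at 0.79: beyond it the lid's weight holds the lever down, so it stays when let go; about 2 N upward at the grip brings it back past dead centre, from where the lid's weight drives the lever up and the lid shut.
- lever_pivot (a point): the lever's pivot, at bin x = +30, y = -137, z = 130 mm, its axis along the bin's y (axes as the bin). The lever's flat bar runs forward (-x) from it, 35 degrees above level at rest, 19 degrees below level when down.
- lever_grip (a point): middle of the lever's black grip, 210 mm from the pivot; a bar 90 mm long (along the lever), 24 mm wide (along the bin's y), 12 mm thick. At rest 251 mm above the bench and 142 mm in front of the bin's middle; fully down 62 mm above it and 168 mm in front. The point moves with the lever.
- stand: small stainless wire stand, fixed on the bench, one row of four slots along its y, 22 mm apart. Origin: middle of its underside. Tubes in it lean 30 degrees from vertical, caps towards its -x. Wire grids 28 and 64 mm from the tray that the tubes stand on, along the tubes; slots 19 mm square, wires 3 mm. A tube comes free when drawn 66 mm or more along its own axis.
- long_a: spent long tube, frosted plastic with white cap, 130 mm long over the cap, body 16 mm diameter, cap 18 mm diameter and 24 mm high, 20 g. Origin: middle of its rounded foot; z runs along it to the cap. Stands in any of the stand's four slots.
- long_b: the second spent long tube, the same as long_a
- long_a_cap (a point): middle of long_a's cap, 118 mm from its foot along its axis
- long_b_cap (a point): middle of long_b's cap, 118 mm from its foot along its axis
- long_a_mid (a point): middle of long_a, 65 mm from its foot along its axis
- long_b_mid (a point): middle of long_b, 65 mm from its foot along its axis
- short_a: short tube to be left in the stand, the same but only 92 mm long. Origin: middle of its foot; z along it
- short_b: the second short tube to be left, the same as short_a
- rack: loose upright wire rack with tubes in it, 52 (x) x 148 (y) x 130 (z) mm, to be left alone. Origin: middle of its underside
- bottle: loose white bottle, 60 mm diameter, 150 mm high, to be left alone. Origin: middle of its underside

How it is judged:
By the outcome, as a careful person would: the job done as asked, in the order asked, and still so for the second after the job is handed in, with the robot touching nothing.
It also fails if it takes over 72 s, if anything falls off the work surface, if the arm or the gripper's body presses on something with over 40 N, if the wrist force passes 120 N, or if a joint passes its speed limit or range.

## Working session

There is one attempt and no reset: what is moved stays moved. The work goes in short steps, Python scripts to look and compute and a shell command to move; the robot and the scene stay as the last step left them, time stands still between calls to the robot, and variables do not carry over. Pictures are saved under pics/ and viewed, about 8 in all and at most 12, crops included, and the job is handed in when it is done.

```bash
mkdir -p pics
cat > h.py <<'E'
import numpy as np, cv2
from workcell import get_obs, viewer, ctrl, masks_of
from scipy.spatial.transform import Rotation as R
def cal(n):
    c=viewer.get_calibration(n); return c,R.from_rotvec(np.ravel(c['rvec'])).as_matrix(),np.ravel(c['tvec'])
def cloud(n,d,m):
    c,r,t=cal(n); v,u=np.nonzero(m&(d>0)); z=d[v,u]
    p=np.stack([(u-c['cx'])/c['fx']*z,(v-c['cy'])/c['fy']*z,z],1); return (p-t)@r
def proj(n,p):
    c,r,t=cal(n); q=np.atleast_2d(p)@r.T+t; return np.stack([q[:,0]/q[:,2]*c['fx']+c['cx'],q[:,1]/q[:,2]*c['fy']+c['cy']],1)
E
python3 - <<'E'
from h import *
o=get_obs(); print({k:np.round(v,3) for k,v in o.items()})
for n in("scene","top"):
    im,d=viewer.get_image(n); cv2.imwrite(f"pics/{n}1.png",im[:,:,::-1])
    for th in("bin","bin_lid","lever_grip","stand","long_a","short_a","rack","bottle"):
        for x in masks_of(n,th)[:4]:
            P=cloud(n,d,x['pixels'])
            if len(P): print(n,th,round(x['score'],2),np.round(x['location']),len(P),np.round(np.median(P,0)),np.round(np.percentile(P,3,0)),np.round(np.percentile(P,97,0)))
E
```

```text
{'t': np.float64(0.0), 'qpos': array([ 1.124,  0.424,  1.631,  0.   ,  1.089, -0.019]), 'qvel': array([ 0.002,  0.   ,  0.001,  0.001,  0.   , -0.002]), 'joint_torque': array([-1.0000e-03, -5.4463e+01, -2.7367e+01,  6.4000e-02,  2.3000e-02,
       -0.0000e+00]), 'ee_pos': array([259.04 , 568.209, 221.928]), 'orientation': array([ 2.642e+00,  1.699e+00, -2.000e-03]), 'ft_force': array([-0.193, -0.283, -0.488]), 'moment': array([ 0.034, -0.029, -0.022]), 'width': np.float64(87.938)}
scene bin 0.61 [359. 180.] 13217 [667. 222. 232.] [504.  89.  13.] [751. 355. 241.]
scene bin_lid 0.96 [364. 152.] 7435 [630. 246. 238.] [503. 135. 223.] [738. 364. 241.]
scene bin_lid 0.58 [181. 252.] 429 [ 525. -189.   25.] [ 470. -259.   -1.] [ 570. -128.   82.]
scene lever_grip 0.98 [340. 204.] 1318 [698. 147. 196.] [639.  38.  94.] [776. 279. 277.]
scene lever_grip 0.64 [163. 226.] 350 [ 504. -214.   93.] [ 482. -240.   28.] [ 524. -184.  139.]
scene stand 0.62 [183. 248.] 647 [ 521. -180.   22.] [ 436. -258.   -2.] [ 568. -125.   82.]
scene long_a 0.74 [156. 228.] 259 [ 501. -218.  100.] [ 484. -240. 
[... 1054 characters left out ...]
[ 499. -180.   29.] [ 436. -222.    1.] [ 549. -146.   85.]
top stand 0.37 [404. 268.] 240 [ 496. -215.  100.] [ 477. -240.   40.] [ 517. -185.  140.]
top long_a 0.83 [412. 260.] 254 [ 511. -233.  104.] [ 494. -258.   33.] [ 534. -199.  139.]
top long_a 0.66 [406. 270.] 241 [ 496. -214.   96.] [ 479. -240.   40.] [ 517. -185.  140.]
top short_a 0.64 [394. 272.] 221 [ 485. -196.   82.] [ 469. -218.   -0.] [ 500. -173.  108.]
top short_a 0.57 [390. 282.] 182 [ 465. -184.   86.] [ 450. -204.   41.] [ 480. -162.  108.]
top rack 0.97 [431. 163.] 1753 [ 739. -287.   83.] [ 712. -357.   -1.] [ 771. -218.  132.]
top bottle 0.74 [361. 168.] 741 [ 721. -114.  119.] [ 703. -144.   12.] [753. -93. 152.]
```

View pics/scene1.png

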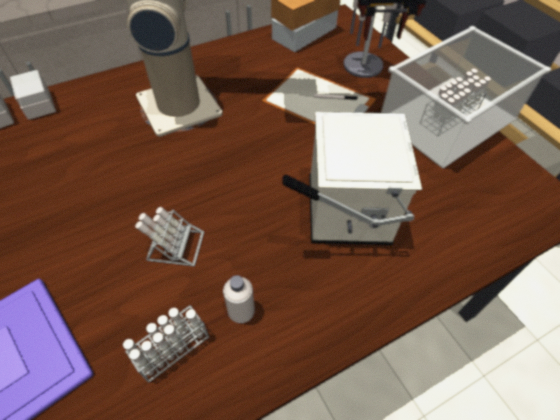

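View pics/top1.png

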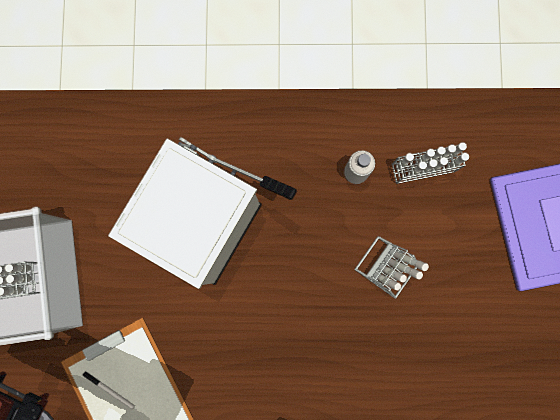

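Scene shows the stand at about (175,240) and the bin at (365,175), with the lever grip at (300,188). In the top view the long tubes' caps are at about (424,267) and (415,276). Next I fit the poses.

```bash
cat > fit.py <<'E'
from h import *
from scipy.optimize import least_squares
def grab():
    D={}
    for n in("scene","top"):
        im,d=viewer.get_image(n); D[n]=(im,d)
    return D
def tubes(D,things=("long_a","short_a")):
    out={}
    for th in things:
        for n in D:
            for x in masks_of(n,th)[:2]:
                P=cloud(n,D[n][1],cv2.erode(x['pixels'].astype('u1'),np.ones((2,2)))>0); P=P[P[:,2]>35]
                out.setdefault(th,[]).append((n,x['score'],P))
    return out
E
python3 - <<'E'
from fit import *
D=grab(); 
# lid
x=masks_of("top","bin_lid")[0]; P=cloud("top",D["top"][1],x['pixels']); P=P[abs(P[:,2]-239)<6]
r=cv2.minAreaRect(P[:,:2].astype('f4')); print("lid rect",r, P[:,2].mean()); print(np.round(cv2.boxPoints(r)))
for n in D:
    x=masks_of(n,"lever_grip")[0]; im,d=D[n]; m=x['pixels']&(im.max(2)<70); m=cv2.erode(m.astype('u1'),np.ones((3,3)))>0
    P=cloud(n,d,m); print("grip",n,len(P),np.round(P.mean(0)),np.round(np.percentile(P,[5,95],axis=0)))
T=tubes(D)
for th in T:
    for n,s,P in T[th]:
        hi=P[P[:,2]>np.percentile(P[:,2],98)-14]; c=P.mean(0); u=np.linalg.svd(P-c)[2][0]; u*=np.sign(u[2])
        print(th,n,round(s,2),len(P),"c",np.round(c),"dir",np.round(u,2),"top",np.round(hi.mean(0)))
# joint fit: shared yaw, points assigned to lines
pts={th:np.vstack([p for _,_,p in T[th]]) for th in T}
for th in T:
    for k,(n,s,P) in enumerate(T[th]):
        def f(v):
            dirn=np.array([np.cos(v[2])*.5,np.sin(v[2])*.5,.866]); q=P-[v[0],v[1],80]
            return np.linalg.norm(q-np.outer(q@dirn,dirn),axis=1)-8.3
        s=least_squares(f,[*P[np.argsort(abs(P[:,2]-80))[:15],:2].mean(0),-2.5],loss='soft_l1',f_scale=2); print(th,n,"xy@z80",np.round(s.x[:2]),"yaw",round(np.degrees(s.x[2]),1),round(s.cost/len(P),2))
E
python3 - <<'E'
import cv2
a=cv2.imread('pics/top1.png')[220:310,340:450];b=cv2.imread('pics/scene1.png')[195:275,120:220]
a=cv2.resize(a,(440*1,360),interpolation=cv2.INTER_CUBIC);b=cv2.resize(b,(350,360),interpolation=cv2.INTER_CUBIC)
import numpy as np;cv2.imwrite('pics/crop1.png',np.hstack([a,b]))
E
```

```text
lid rect ((608.38623046875, 256.7044372558594), (213.2256622314453, 235.3294219970703), 60.35885238647461) 238.65818946959993
[[453. 222.]
 [658. 106.]
 [763. 291.]
 [559. 408.]]
grip scene 315 [661.  63. 259.] [[642.  35. 237.]
 [678.  89. 279.]]
grip top 327 [653.  64. 260.] [[635.  37. 237.]
 [671.  93. 280.]]
long_a scene 0.84 195 c [ 502. -218.  101.] dir [-0.29 -0.41  0.86] top [ 491. -233.  134.]
long_a scene 0.69 215 c [ 520. -230.  100.] dir [-0.29 -0.43  0.86] top [ 509. -246.  133.]
long_a top 0.85 220 c [ 496. -214.   98.] dir [-0.3  -0.43  0.85] top [ 483. -233.  135.]
long_a top 0.84 228 c [ 514. -227.   98.] dir [-0.29 -0.43  0.85] top [ 501. -246.  135.]
short_a scene 0.72 133 c [ 474. -182.   77.] dir [-0.29 -0.42  0.86] top [ 467. -193.   99.]
short_a scene 0.62 163 c [ 492. -194.   77.] dir [-0.31 -0.42  0.85] top [ 484. -205.  100.]
short_a top 0.69 125 c [ 465. -182.   82.] dir [-0.32 -0.47  0.82] top [ 457. -195.  103.]
short_a top 0.62 139 c [ 481. -197.   87.] dir [-0.33 -0.46  0.83] top [ 475. -206.  102.]
long_a scene xy@z80 [ 502. -211.] yaw -125.6 1.01
long_a scene xy@z80 [ 519. -224.] yaw -123.4 1.04
long_a top xy@z80 [ 499. -213.] yaw -125.5 1.46
long_a top xy@z80 [ 517. -225.] yaw -124.9 1.54
short_a scene xy@z80 [ 466. -186.] yaw -127.0 1.05
short_a scene xy@z80 [ 484. -199.] yaw -126.9 1.71
short_a top xy@z80 [ 463. -187.] yaw -128.3 1.64
short_a top xy@z80 [ 482. -200.] yaw -124.8 1.68
```

View pics/crop1.png

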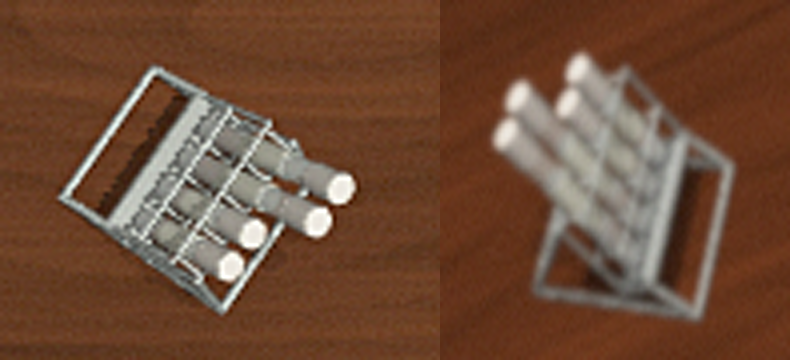

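Crop shows both long tubes side by side in the last two slots (caps at (340,187) and (316,220) in the crop), with the short ones beyond them. The fit agrees with the given geometry: bin yaw is 60.4°, the predicted grip is at (657,66), and it was measured at (657,64). I'll press the lever first, so I'm raising the tool and turning the jaws along the bin's y.

```bash
cat >> h.py <<'E'
ex=np.array([.494,.869,0]); ey=np.array([-.869,.494,0]); C=np.array([608,257,0.])
def B(x,y,z): return C+x*ex+y*ey+[0,0,z]
def plan(p,xa=None,za=None):
    "turn (tool axes, deg) first, then shift (cm) in the turned axes"
    o=get_obs(); r0=R.from_rotvec(o['orientation'])
    if za is None: r1=r0
    else:
        za=np.array(za,float)/np.linalg.norm(za); xa=np.array(xa,float); xa-=za*(xa@za); xa/=np.linalg.norm(xa)
        r1=R.from_matrix(np.stack([xa,np.cross(za,xa),za],1))
    d=np.array(p)-o['ee_pos']
    print("t",round(float(o['t']),2),"pos",np.round(o['ee_pos'],1),"F",np.round(o['ft_force'],1),"w",round(float(o['width']),1),"q",np.round(o['qpos'],2))
    print("turn",np.round(np.degrees((r0.inv()*r1).as_rotvec()),1),"shift turned",np.round(r1.inv().apply(d)/10,2),"shift now",np.round(r0.inv().apply(d)/10,2))
E
python3 -m inch '[{"az":10.5,"tz":-1.5,"jaw":0},{"az":10.5,"tz":-1.5,"jaw":0},{"az":10.5,"tz":-1.5,"jaw":0},{"az":10.5,"tz":-1.5,"jaw":0},{"az":10.5,"tz":-1.5,"jaw":0},{"az":10.5,"tz":-1.5,"jaw":0},{"az":10.5,"tz":-1.5,"jaw":0},{"az":10.5,"tz":-1.5,"jaw":0},{"az":10.5,"tz":-1.5,"jaw":0}]'
python3 -c "
from h import *
plan(B(-155,-139,330),-ey,[0,0,-1])"
```

```text
t 1.35 pos [259.3 568.7 222.7] F [ 0.6  0.8 -0.2] w 87.8 q [ 1.12  0.42  1.63  0.    1.09 -0.02]
turn [-0.   0.  95.1] shift turned [ 59.62  25.36 -10.73] shift now [-30.56  57.12 -10.74]$[0]: bad value
```

```bash
python3 -m inch '[{"tx":0,"ty":0,"tz":-1.5,"ax":0,"ay":0,"az":10.5,"jaw":0},{"tx":0,"ty":0,"tz":-1.5,"ax":0,"ay":0,"az":10.5,"jaw":0},{"tx":0,"ty":0,"tz":-1.5,"ax":0,"ay":0,"az":10.5,"jaw":0},{"tx":0,"ty":0,"tz":-1.5,"ax":0,"ay":0,"az":10.5,"jaw":0},{"tx":0,"ty":0,"tz":-1.5,"ax":0,"ay":0,"az":10.5,"jaw":0},{"tx":0,"ty":0,"tz":-1.5,"ax":0,"ay":0,"az":10.5,"jaw":0},{"tx":0,"ty":0,"tz":-1.5,"ax":0,"ay":0,"az":10.5,"jaw":0},{"tx":0,"ty":0,"tz":-1.5,"ax":0,"ay":0,"az":10.5,"jaw":0},{"tx":0,"ty":0,"tz":-1.5,"ax":0,"ay":0,"az":10.5,"jaw":0}]'
python3 -c "
from h import *
plan(B(-155,-139,330),-ey,[0,0,-1])"
```

```text
t: 2.48
ee_pos: [259.2, 568.6, 358.1]
orientation: [3.039, -0.796, -0.0]
ft_force: [0.5, -0.6, -0.1]
width: 1.8
t 2.48 pos [259.2 568.6 358.1] F [ 0.5 -0.6 -0.1] w 1.8 q [ 1.12  0.3   1.49 -0.    1.35  1.64]
turn [ 0.  -0.   0.3] shift turned [59.61 25.34  2.81] shift now [59.5  25.62  2.82]
```

```bash
python3 -m inch '[{"tx":4.97,"ty":2.12,"tz":0.1,"ax":0,"ay":0,"az":0,"jaw":0},{"tx":4.97,"ty":2.12,"tz":0.1,"ax":0,"ay":0,"az":0,"jaw":0},{"tx":4.97,"ty":2.12,"tz":0.1,"ax":0,"ay":0,"az":0,"jaw":0},{"tx":4.97,"ty":2.12,"tz":0.1,"ax":0,"ay":0,"az":0,"jaw":0},{"tx":4.97,"ty":2.12,"tz":0.1,"ax":0,"ay":0,"az":0,"jaw":0},{"tx":4.97,"ty":2.12,"tz":0.1,"ax":0,"ay":0,"az":0,"jaw":0},{"tx":4.97,"ty":2.12,"tz":0.1,"ax":0,"ay":0,"az":0,"jaw":0},{"tx":4.97,"ty":2.12,"tz":0.1,"ax":0,"ay":0,"az":0,"jaw":0},{"tx":4.97,"ty":2.12,"tz":0.1,"ax":0,"ay":0,"az":0,"jaw":0},{"tx":4.97,"ty":2.12,"tz":0.1,"ax":0,"ay":0,"az":0,"jaw":0},{"tx":4.97,"ty":2.12,"tz":0.1,"ax":0,"ay":0,"az":0,"jaw":0},{"tx":4.97,"ty":2.12,"tz":0.1,"ax":0,"ay":0,"az":0,"jaw":0}]'
python3 -c "
from h import *
plan(B(-155,-139,280),-ey,[0,0,-1])
for n in('scene','top'):
    im,d=viewer.get_image(n); cv2.imwrite(f'pics/{n}2.png',im[:,:,::-1])
a=cv2.imread('pics/scene2.png')[60:320,200:520];b=cv2.imread('pics/top2.png')[60:320,90:370]
cv2.imwrite('pics/c2.png',np.hstack([a,b]))
"
```

```text
t: 3.98
ee_pos: [658.4, 55.4, 345.7]
orientation: [-3.041, 0.787, -0.0]
ft_force: [1.1, 0.7, 0.6]
width: 0.5
t 3.98 pos [658.4  55.4 345.7] F [1.1 0.7 0.6] w 0.5 q [0.07 0.37 1.42 0.   1.35 0.57]
turn [-0.  -0.   0.6] shift turned [-0.45  0.46  6.57] shift now [-0.45  0.45  6.57]
```

View pics/c2.png

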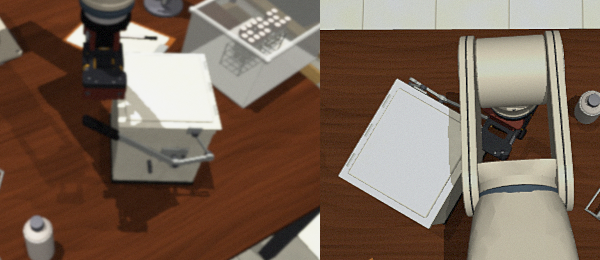

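The gripper (crop about (105,75)) is just above the lever grip. Now I press down.

```bash
python3 -m inch '[{"tx":-0.15,"ty":0.15,"tz":2.2,"ax":0,"ay":0,"az":0.2,"jaw":0},{"tx":-0.15,"ty":0.15,"tz":2.2,"ax":0,"ay":0,"az":0.2,"jaw":0},{"tx":-0.15,"ty":0.15,"tz":2.2,"ax":0,"ay":0,"az":0.2,"jaw":0},{"tx":0,"ty":0,"tz":1.5,"ax":0,"ay":0,"az":0,"jaw":0},{"tx":0,"ty":0,"tz":1.5,"ax":0,"ay":0,"az":0,"jaw":0},{"tx":0,"ty":0,"tz":1.5,"ax":0,"ay":0,"az":0,"jaw":0},{"tx":0,"ty":0,"tz":1.5,"ax":0,"ay":0,"az":0,"jaw":0}]'
python3 -m inch '[{"tx":0,"ty":0,"tz":1.4,"ax":0,"ay":0,"az":0,"jaw":0},{"tx":0,"ty":0,"tz":1.4,"ax":0,"ay":0,"az":0,"jaw":0},{"tx":0,"ty":0,"tz":1.4,"ax":0,"ay":0,"az":0,"jaw":0},{"tx":0,"ty":0,"tz":1.4,"ax":0,"ay":0,"az":0,"jaw":0},{"tx":0,"ty":0,"tz":1.4,"ax":0,"ay":0,"az":0,"jaw":0},{"tx":0,"ty":0,"tz":1.4,"ax":0,"ay":0,"az":0,"jaw":0},{"tx":0,"ty":0,"tz":1.4,"ax":0,"ay":0,"az":0,"jaw":0}]'
python3 -c "
from h import *
plan(B(-155,-139,78))"
```

```text
t: 4.95
ee_pos: [652.1, 55.3, 220.3]
orientation: [-3.037, 0.802, -0.003]
ft_force: [-1.4, -2.8, 6.7]
width: 0.4
t: 5.82
ee_pos: [651.1, 55.5, 120.4]
orientation: [-3.037, 0.803, 0.001]
ft_force: [0.1, -0.3, -0.4]
width: 0.6
t 5.83 pos [651.1  55.5 120.4] F [ 0.1 -0.3 -0.4] w 0.6 q [0.07 0.59 1.63 0.   0.93 0.58]
turn [0. 0. 0.] shift turned [0.2  0.1  4.24] shift now [0.2  0.1  4.24]
```

```bash
python3 -c "
from h import *
for n in('scene','top'):
    im,d=viewer.get_image(n); cv2.imwrite(f'pics/{n}3.png',im[:,:,::-1])
    for x in masks_of(n,'lever_grip')[:2]:
        P=cloud(n,d,x['pixels']&(im.max(2)<70)); Q=P-C; print(n,x['score'],np.round(np.percentile(np.stack([Q@ex,Q@ey,Q[:,2]],1),[5,50,95],axis=0)))
a=cv2.imread('pics/scene3.png')[60:320,200:520];b=cv2.imread('pics/top3.png')[60:320,90:370]
cv2.imwrite('pics/c3.png',np.hstack([a,b]))
"
```

```text
scene 0.88 [[-220. -149.  102.]
 [-201. -138.  109.]
 [  91. -127.  278.]]Traceback (most recent call last):
  File "<string>", line 6, in <module>
    P=cloud(n,d,x['pixels']&(im.max(2)<70)); Q=P-C; print(n,x['score'],np.round(np.percentile(np.stack([Q@ex,Q@ey,Q[:,2]],1),[5,50,95],axis=0)))
                                                                                ~~~~~~~~~~~~~^^^^^^^^^^^^^^^^^^^^^^^^^^^^^^^^^^^^^^^^^^^^^^^^^
    return _quantile_unchecked(
        a, q, axis, out, overwrite_input, method, keepdims, weights)
    return _ureduce(a,
                    func=_quantile_ureduce_func,
    ...<5 lines>...
                    overwrite_input=overwrite_input,
                    method=method)
    r = func(a, **kwargs)
    result = _quantile(arr,
                       quantiles=q,
    ...<2 lines>...
                       out=out,
                       weights=wgt)
    slices_having_nans = np.isnan(arr[-1, ...])
                                  ~~~^^^^^^^^^
IndexError: index -1 is out of bounds for axis 0 with size 0
```

The grip is under the fingers at about 0.72 rad, where little force is expected near dead centre. I'll continue.

```bash
python3 -m inch '[{"tx":0,"ty":0,"tz":0.7,"ax":0,"ay":0,"az":0,"jaw":0},{"tx":0,"ty":0,"tz":0.7,"ax":0,"ay":0,"az":0,"jaw":0},{"tx":0,"ty":0,"tz":0.7,"ax":0,"ay":0,"az":0,"jaw":0},{"tx":0,"ty":0,"tz":0.7,"ax":0,"ay":0,"az":0,"jaw":0},{"tx":0,"ty":0,"tz":0.7,"ax":0,"ay":0,"az":0,"jaw":0},{"tx":0,"ty":0,"tz":0.5,"ax":0,"ay":0,"az":0,"jaw":0},{"tx":0,"ty":0,"tz":0,"ax":0,"ay":0,"az":0,"jaw":0}]'
python3 -c "
from h import *
n='scene'
im,d=viewer.get_image(n); cv2.imwrite(f'pics/{n}3.png',im[:,:,::-1][60:320,200:520])
x=masks_of(n,'lever_grip')[0]
P=cloud(n,d,x['pixels']&(im.max(2)<70)); Q=P-C; print(n,x['score'],np.round(np.percentile(np.stack([Q@ex,Q@ey,Q[:,2]],1),[5,50,95],axis=0)))
"
```

```text
t: 6.8
ee_pos: [651.0, 55.2, 81.2]
orientation: [3.037, -0.803, -0.001]
ft_force: [-0.4, -1.2, 0.2]
width: 0.5
scene 0.72 [[-208. -149.   52.]
 [-196. -138.   58.]
 [  90. -126.  278.]]
```

View pics/scene3.png

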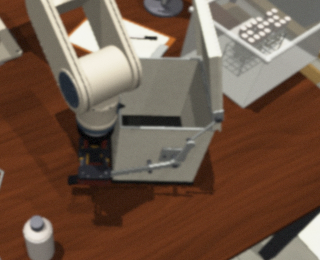

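Lid is fully open (about (205,50) in the crop) and the lever is on its stop: the grip top is at z≈58, as predicted. I'll nudge it once to confirm, then raise and plan the turn towards the tubes.

```bash
python3 -m inch '[{"tx":0,"ty":0,"tz":0.5,"ax":0,"ay":0,"az":0,"jaw":0},{"tx":0,"ty":0,"tz":0,"ax":0,"ay":0,"az":0,"jaw":0}]'
python3 -m inch '[{"tx":0,"ty":1,"tz":-4,"ax":0,"ay":0,"az":0,"jaw":0},{"tx":0,"ty":3,"tz":-5.5,"ax":0,"ay":0,"az":0,"jaw":0},{"tx":0,"ty":3,"tz":-5.5,"ax":0,"ay":0,"az":0,"jaw":0},{"tx":0,"ty":3,"tz":-5.5,"ax":0,"ay":0,"az":0,"jaw":0}]'
cat >> h.py <<'E'
u=np.array([-.289,-.408,.866]); u/=np.linalg.norm(u)
row=np.array([.816,-.578,0]); h=np.array([-.578,-.816,0])
CAP=np.array([503.3,-245.2,124]); CAP2=CAP-21.5*row
E
python3 -c "
from h import *
P=CAP-19*u+1.5*row
plan(P+100*u,-h,-u); plan(P+100*u,h,-u)"
```

```text
t: 7.15
ee_pos: [651.9, 55.3, 77.1]
orientation: [-3.037, 0.803, -0.002]
ft_force: [-0.2, 0.1, 2.6]
width: 0.6
t: 7.65
ee_pos: [601.2, -32.3, 282.8]
orientation: [3.037, -0.802, -0.0]
ft_force: [0.9, -0.4, 0.2]
width: 0.2
t 7.65 pos [601.2 -32.3 282.8] F [ 0.9 -0.4  0.2] w 0.2 q [-0.07  0.33  1.63 -0.    1.19  0.44]
turn [ 22.   24.4 -82.2] shift turned [-27.89   4.47  -5.86] shift now [ 1.76 27.39  8.88]
t 7.65 pos [601.2 -32.3 282.8] F [ 0.9 -0.4  0.2] w 0.2 q [-0.07  0.33  1.63 -0.    1.19  0.44]
turn [ 25.  -22.6  93.3] shift turned [27.89 -4.47 -5.86] shift now [ 1.76 27.39  8.88]
```

```bash
python3 -m inch '[{"tx":0.3,"ty":4.56,"tz":1.3,"ax":0,"ay":0,"az":0,"jaw":0.6},{"tx":0.3,"ty":4.56,"tz":1.3,"ax":0,"ay":0,"az":0,"jaw":0.6},{"tx":0.3,"ty":4.56,"tz":1.3,"ax":0,"ay":0,"az":0,"jaw":0.6},{"tx":0.3,"ty":4.56,"tz":1.3,"ax":0,"ay":0,"az":0,"jaw":0.6},{"tx":0.3,"ty":4.56,"tz":1.3,"ax":0,"ay":0,"az":0,"jaw":0.6},{"tx":0.3,"ty":4.56,"tz":1.3,"ax":0,"ay":0,"az":0,"jaw":0.6}]'
python3 -m inch '[{"tx":0,"ty":0,"tz":0,"ax":2.45,"ay":2.7,"az":-9.1,"jaw":0.6},{"tx":0,"ty":0,"tz":0,"ax":2.45,"ay":2.7,"az":-9.1,"jaw":0.6},{"tx":0,"ty":0,"tz":0,"ax":2.45,"ay":2.7,"az":-9.1,"jaw":0.6},{"tx":0,"ty":0,"tz":0,"ax":2.45,"ay":2.7,"az":-9.1,"jaw":0.6},{"tx":0,"ty":0,"tz":0,"ax":2.45,"ay":2.7,"az":-9.1,"jaw":0.6},{"tx":0,"ty":0,"tz":0,"ax":2.45,"ay":2.7,"az":-9.1,"jaw":0.6},{"tx":0,"ty":0,"tz":0,"ax":2.45,"ay":2.7,"az":-9.1,"jaw":0.6},{"tx":0,"ty":0,"tz":0,"ax":2.45,"ay":2.7,"az":-9.1,"jaw":0.6},{"tx":0,"ty":0,"tz":0,"ax":2.45,"ay":2.7,"az":-9.1,"jaw":0.6}]'
python3 -c "
from h import *
P=CAP-19*u+1.5*row
plan(P+100*u,-h,-u)"
```

```text
t: 8.4
ee_pos: [481.6, -279.5, 202.9]
orientation: [3.037, -0.803, 0.0]
ft_force: [0.5, -0.3, -0.5]
width: 52.2
t: 9.52
ee_pos: [482.2, -278.3, 203.3]
orientation: [-2.508, -1.296, -0.674]
ft_force: [-0.1, 0.2, 0.0]
width: 52.7
t 9.53 pos [ 482.2 -278.3  203.3] F [-0.1  0.2  0. ] w 52.7 q [-0.82  0.41  1.81  0.58  1.11 -2.09]
turn [-0.  -0.1 -0. ] shift turned [-0.57 -0.04  0.73] shift now [-0.57 -0.04  0.73]
```

```bash
python3 -m inch '[{"tx":-0.19,"ty":0,"tz":2.4,"ax":0,"ay":0,"az":0,"jaw":0.6},{"tx":-0.19,"ty":0,"tz":2.4,"ax":0,"ay":0,"az":0,"jaw":0.6},{"tx":-0.19,"ty":0,"tz":2.4,"ax":0,"ay":0,"az":0,"jaw":0.6}]'
python3 -c "
from h import *
P=CAP-19*u+1.5*row
plan(P,-h,-u)
o=[]
for n in('scene','top'):
    im,d=viewer.get_image(n)
    q=proj(n,CAP)[0].astype(int); print(n,q,proj(n,CAP2))
    c=im[q[1]-45:q[1]+45,q[0]-50:q[0]+50,::-1]; o.append(cv2.resize(c,None,fx=4,fy=4,interpolation=cv2.INTER_CUBIC))
cv2.imwrite('pics/c4.png',np.hstack(o))
"
```

```text
t: 9.9
ee_pos: [500.5, -252.8, 137.4]
orientation: [-2.512, -1.29, -0.672]
ft_force: [0.6, 1.1, 1.2]
width: 52.7
t 9.9 pos [ 500.5 -252.8  137.4] F [0.6 1.1 1.2] w 52.7 q [-0.77  0.51  1.86  0.64  0.97 -2.14]
turn [ 0.1  0.  -0.3] shift turned [ 0.01 -0.06  3.45] shift now [ 0.01 -0.06  3.45]
scene [142 226] [[145.61205012 219.00316809]]
top [420 264] [[415.08147738 272.75761627]]
```

View pics/c4.png

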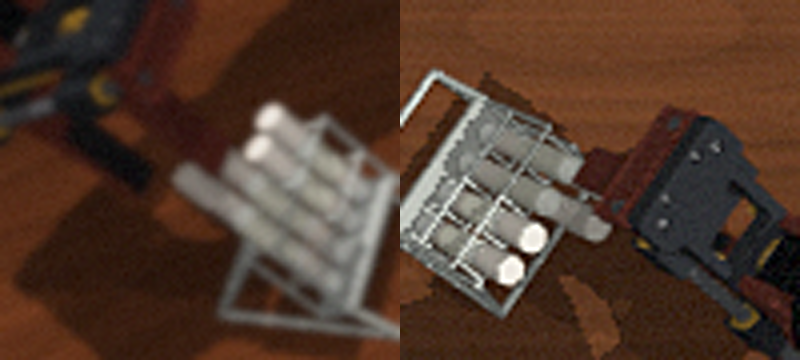

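The fingers straddle the outer long tube: one finger is above and one below in both crops. I'll advance and grip.

```bash
python3 -m inch '[{"tx":0,"ty":-0.03,"tz":1.1,"ax":0,"ay":0,"az":0,"jaw":0.6},{"tx":0,"ty":-0.03,"tz":1.1,"ax":0,"ay":0,"az":0,"jaw":0.6},{"tx":0,"ty":0,"tz":1.1,"ax":0,"ay":0,"az":0,"jaw":0.6}]'
python3 -m inch '[{"tx":0,"ty":0,"tz":0,"ax":0,"ay":0,"az":0,"jaw":0},{"tx":0,"ty":0,"tz":0,"ax":0,"ay":0,"az":0,"jaw":0},{"tx":0,"ty":0,"tz":0,"ax":0,"ay":0,"az":0,"jaw":0},{"tx":0,"ty":0,"tz":0,"ax":0,"ay":0,"az":0,"jaw":0}]'
```

```text
t: 10.38
ee_pos: [509.8, -239.1, 109.3]
orientation: [-2.512, -1.29, -0.672]
ft_force: [-0.2, -0.4, 0.4]
width: 53.0
t: 10.88
ee_pos: [509.6, -239.4, 109.8]
orientation: [-2.512, -1.29, -0.672]
ft_force: [0.3, -0.7, -0.8]
width: 17.4
```

Gripped at 17.4 mm, the cap's width, with little side force. Now I draw it out along the tube's axis.

```bash
python3 -m inch '[{"tx":0,"ty":0,"tz":-1.5,"ax":0,"ay":0,"az":0,"jaw":0},{"tx":0,"ty":0,"tz":-2.5,"ax":0,"ay":0,"az":0,"jaw":0},{"tx":0,"ty":0,"tz":-2.5,"ax":0,"ay":0,"az":0,"jaw":0},{"tx":0,"ty":0,"tz":-3,"ax":0,"ay":0,"az":0,"jaw":0},{"tx":0,"ty":0,"tz":-4,"ax":0,"ay":0,"az":0,"jaw":0},{"tx":0,"ty":0,"tz":-5,"ax":0,"ay":0,"az":0,"jaw":0},{"tx":0,"ty":0,"tz":-5,"ax":0,"ay":0,"az":0,"jaw":0}]'
python3 -c "
from h import *
plan(B(-60,0,345),-ey,[0,0,-1]); plan(B(-60,0,345),ey,[0,0,-1])"
```

```text
t: 11.75
ee_pos: [440.3, -335.7, 315.3]
orientation: [-2.513, -1.29, -0.671]
ft_force: [0.5, -0.5, 0.8]
width: 17.4
t 11.75 pos [ 440.3 -335.7  315.3] F [ 0.5 -0.5  0.8] w 17.4 q [-0.94  0.3   1.68  0.5   1.36 -2.05]
turn [-22.  -24.3  81.9] shift turned [-14.72 -53.82  -2.97] shift now [ 46.5  -20.28  23.41]
t 11.75 pos [ 440.3 -335.7  315.3] F [ 0.5 -0.5  0.8] w 17.4 q [-0.94  0.3   1.68  0.5   1.36 -2.05]
turn [ 25.  -22.6 -93.6] shift turned [14.72 53.82 -2.97] shift now [ 46.5  -20.28  23.41]
```

```bash
python3 -m inch '[{"tx":0,"ty":0,"tz":0,"ax":-2.45,"ay":-2.7,"az":9.1,"jaw":0},{"tx":0,"ty":0,"tz":0,"ax":-2.45,"ay":-2.7,"az":9.1,"jaw":0},{"tx":0,"ty":0,"tz":0,"ax":-2.45,"ay":-2.7,"az":9.1,"jaw":0},{"tx":0,"ty":0,"tz":0,"ax":-2.45,"ay":-2.7,"az":9.1,"jaw":0},{"tx":0,"ty":0,"tz":0,"ax":-2.45,"ay":-2.7,"az":9.1,"jaw":0},{"tx":0,"ty":0,"tz":0,"ax":-2.45,"ay":-2.7,"az":9.1,"jaw":0},{"tx":0,"ty":0,"tz":0,"ax":-2.45,"ay":-2.7,"az":9.1,"jaw":0},{"tx":0,"ty":0,"tz":0,"ax":-2.45,"ay":-2.7,"az":9.1,"jaw":0},{"tx":0,"ty":0,"tz":0,"ax":-2.45,"ay":-2.7,"az":9.1,"jaw":0}]'
python3 -m inch '[{"tx":-1.22,"ty":-4.48,"tz":-0.4,"ax":0,"ay":0,"az":0,"jaw":0},{"tx":-1.22,"ty":-4.48,"tz":-0.4,"ax":0,"ay":0,"az":0,"jaw":0},{"tx":-1.22,"ty":-4.48,"tz":-0.4,"ax":0,"ay":0,"az":0,"jaw":0},{"tx":-1.22,"ty":-4.48,"tz":-0.4,"ax":0,"ay":0,"az":0,"jaw":0},{"tx":-1.22,"ty":-4.48,"tz":-0.4,"ax":0,"ay":0,"az":0,"jaw":0},{"tx":-1.22,"ty":-4.48,"tz":-0.4,"ax":0,"ay":0,"az":0,"jaw":0},{"tx":-1.22,"ty":-4.48,"tz":-0.4,"ax":0,"ay":0,"az":0,"jaw":0},{"tx":-1.22,"ty":-4.48,"tz":-0.4,"ax":0,"ay":0,"az":0,"jaw":0},{"tx":-1.22,"ty":-4.48,"tz":-0.2,"ax":0,"ay":0,"az":0,"jaw":0},{"tx":-1.22,"ty":-4.48,"tz":0,"ax":0,"ay":0,"az":0,"jaw":0},{"tx":-1.22,"ty":-4.48,"tz":0,"ax":0,"ay":0,"az":0,"jaw":0},{"tx":-1.22,"ty":-4.48,"tz":0,"ax":0,"ay":0,"az":0,"jaw":0}]'
python3 -c "
from h import *
plan(B(-50,0,265),-ey,[0,0,-1])
o=[]
for n in('scene','top'):
    im,d=viewer.get_image(n)
    c=im[60:320,200:520,::-1] if n=='scene' else im[60:320,90:370,::-1]; o.append(c)
cv2.imwrite('pics/c5.png',np.hstack(o))"
```

```text
t: 12.88
ee_pos: [440.9, -335.2, 314.2]
orientation: [3.033, -0.812, -0.001]
ft_force: [0.5, 0.0, -1.1]
width: 17.6
t: 14.38
ee_pos: [580.0, 205.6, 348.1]
orientation: [3.037, -0.804, 0.002]
ft_force: [0.5, -0.7, -0.8]
width: 17.2
t 14.38 pos [580.  205.6 348.1] F [ 0.5 -0.7 -0.8] w 17.2 q [ 0.32  0.29  1.52 -0.    1.32  0.84]
turn [-0.  -0.1 -0.1] shift turned [-0.11 -0.86  8.31] shift now [-0.12 -0.86  8.31]
```

View pics/c5.png

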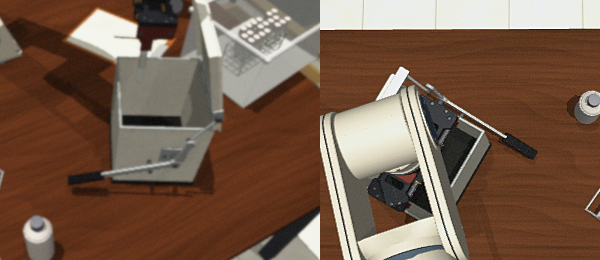

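The lid stays up and the lever is down. The gripper with the tube is over the mouth (top crop about (445,140)), clear of the lid. I'll lower a little and release.

```bash
python3 -m inch '[{"tx":-0.1,"ty":-0.2,"tz":1.5,"ax":0,"ay":0,"az":0,"jaw":0},{"tx":0,"ty":-0.2,"tz":1.5,"ax":0,"ay":0,"az":0,"jaw":0},{"tx":0,"ty":0,"tz":1.5,"ax":0,"ay":0,"az":0,"jaw":0},{"tx":0,"ty":0,"tz":0,"ax":0,"ay":0,"az":0,"jaw":0}]'
python3 -m inch '[{"tx":0,"ty":0,"tz":0,"ax":0,"ay":0,"az":0,"jaw":0.6},{"tx":0,"ty":0,"tz":0,"ax":0,"ay":0,"az":0,"jaw":0.6},{"tx":0,"ty":0,"tz":0,"ax":0,"ay":0,"az":0,"jaw":0.6},{"tx":0,"ty":0,"tz":0,"ax":0,"ay":0,"az":0,"jaw":0.6},{"tx":0,"ty":0,"tz":-2,"ax":0,"ay":0,"az":0,"jaw":0.6},{"tx":0,"ty":2,"tz":-2,"ax":0,"ay":0,"az":0,"jaw":0.6},{"tx":0,"ty":4,"tz":-1,"ax":0,"ay":0,"az":0,"jaw":0.6}]'
python3 -c "
from h import *
P=CAP2-19*u
plan(P+115*u,-h,-u)
im,d=viewer.get_image('scene'); print([(round(x['score'],2),np.round(x['location'])) for x in masks_of('scene','long_a')])"
```

```text
t: 14.98
ee_pos: [580.0, 207.7, 300.1]
orientation: [3.035, -0.804, -0.005]
ft_force: [0.5, 0.2, 0.3]
width: 17.4
t: 15.85
ee_pos: [551.7, 156.9, 353.1]
orientation: [-3.037, 0.8, -0.003]
ft_force: [0.2, -0.3, 0.5]
width: 52.9
t 15.85 pos [551.7 156.9 353.1] F [ 0.2 -0.3  0.5] w 52.9 q [0.26 0.22 1.61 0.   1.31 0.77]
turn [ 22.   24.2 -82.1] shift turned [-42.3   17.14  -7.57] shift now [12.96 41.96 14.55]
[(0.64, array([157., 227.])), (0.64, array([323., 179.]))]
```

```bash
python3 -m inch '[{"tx":1.44,"ty":4.66,"tz":0.5,"ax":0,"ay":0,"az":0,"jaw":0.6},{"tx":1.44,"ty":4.66,"tz":1.6,"ax":0,"ay":0,"az":0,"jaw":0.6},{"tx":1.44,"ty":4.66,"tz":1.6,"ax":0,"ay":0,"az":0,"jaw":0.6},{"tx":1.44,"ty":4.66,"tz":1.6,"ax":0,"ay":0,"az":0,"jaw":0.6},{"tx":1.44,"ty":4.66,"tz":1.6,"ax":0,"ay":0,"az":0,"jaw":0.6},{"tx":1.44,"ty":4.66,"tz":1.6,"ax":0,"ay":0,"az":0,"jaw":0.6},{"tx":1.44,"ty":4.66,"tz":1.6,"ax":0,"ay":0,"az":0,"jaw":0.6},{"tx":1.44,"ty":4.66,"tz":1.6,"ax":0,"ay":0,"az":0,"jaw":0.6},{"tx":1.44,"ty":4.66,"tz":1.6,"ax":0,"ay":0,"az":0,"jaw":0.6}]'
python3 -m inch '[{"tx":0,"ty":0,"tz":0,"ax":2.45,"ay":2.7,"az":-9.1,"jaw":0.6},{"tx":0,"ty":0,"tz":0,"ax":2.45,"ay":2.7,"az":-9.1,"jaw":0.6},{"tx":0,"ty":0,"tz":0,"ax":2.45,"ay":2.7,"az":-9.1,"jaw":0.6},{"tx":0,"ty":0,"tz":0,"ax":2.45,"ay":2.7,"az":-9.1,"jaw":0.6},{"tx":0,"ty":0,"tz":0,"ax":2.45,"ay":2.7,"az":-9.1,"jaw":0.6},{"tx":0,"ty":0,"tz":0,"ax":2.45,"ay":2.7,"az":-9.1,"jaw":0.6},{"tx":0,"ty":0,"tz":0,"ax":2.45,"ay":2.7,"az":-9.1,"jaw":0.6},{"tx":0,"ty":0,"tz":0,"ax":2.45,"ay":2.7,"az":-9.1,"jaw":0.6},{"tx":0,"ty":0,"tz":0,"ax":2.45,"ay":2.7,"az":-9.1,"jaw":0.6}]'
python3 -c "
from h import *
P=CAP2-19*u
plan(P+40*u,-h,-u); print(P)"
```

```text
t: 17.08
ee_pos: [456.9, -273.5, 218.5]
orientation: [-3.037, 0.803, -0.001]
ft_force: [0.9, 0.0, 0.4]
width: 52.9
t: 18.2
ee_pos: [457.1, -272.2, 218.9]
orientation: [-2.508, -1.296, -0.674]
ft_force: [0.7, -0.3, -0.6]
width: 52.6
t 18.2 pos [ 457.1 -272.2  218.9] F [ 0.7 -0.3 -0.6] w 52.6 q [-0.85  0.36  1.85  0.57  1.13 -2.1 ]
turn [-0.  -0.1 -0. ] shift turned [-0.52  0.06  8.55] shift now [-0.54  0.07  8.55]
[ 491.24716199 -225.02077131  107.54551459]
```

```bash
python3 -m inch '[{"tx":-0.17,"ty":0,"tz":2.8,"ax":0,"ay":0,"az":0,"jaw":0.6},{"tx":-0.17,"ty":0.03,"tz":2.8,"ax":0,"ay":0,"az":0,"jaw":0.6},{"tx":-0.17,"ty":0.03,"tz":2.8,"ax":0,"ay":0,"az":0,"jaw":0.6},{"tx":0,"ty":0,"tz":1.3,"ax":0,"ay":0,"az":0,"jaw":0.6},{"tx":0,"ty":0,"tz":1.3,"ax":0,"ay":0,"az":0,"jaw":0.6},{"tx":0,"ty":0,"tz":1.3,"ax":0,"ay":0,"az":0,"jaw":0.6}]'
python3 -m inch '[{"tx":0,"ty":0,"tz":0,"ax":0,"ay":0,"az":0,"jaw":0},{"tx":0,"ty":0,"tz":0,"ax":0,"ay":0,"az":0,"jaw":0},{"tx":0,"ty":0,"tz":0,"ax":0,"ay":0,"az":0,"jaw":0},{"tx":0,"ty":0,"tz":0,"ax":0,"ay":0,"az":0,"jaw":0}]'
```

```text
t: 18.95
ee_pos: [490.8, -226.0, 109.8]
orientation: [-2.513, -1.291, -0.673]
ft_force: [1.3, -0.4, -0.0]
width: 52.7
t: 19.45
ee_pos: [490.4, -226.2, 110.3]
orientation: [-2.513, -1.29, -0.672]
ft_force: [0.0, 0.0, -0.1]
width: 17.1
```

Second tube gripped. I draw it out and bring it over the bin the same way.

```bash
python3 -m inch '[{"tx":0,"ty":0,"tz":-1.5,"ax":0,"ay":0,"az":0,"jaw":0},{"tx":0,"ty":0,"tz":-2.5,"ax":0,"ay":0,"az":0,"jaw":0},{"tx":0,"ty":0,"tz":-2.5,"ax":0,"ay":0,"az":0,"jaw":0},{"tx":0,"ty":0,"tz":-3,"ax":0,"ay":0,"az":0,"jaw":0},{"tx":0,"ty":0,"tz":-4,"ax":0,"ay":0,"az":0,"jaw":0},{"tx":0,"ty":0,"tz":-5,"ax":0,"ay":0,"az":0,"jaw":0},{"tx":0,"ty":0,"tz":-5,"ax":0,"ay":0,"az":0,"jaw":0}]'
python3 -m inch '[{"tx":0,"ty":0,"tz":0,"ax":-2.45,"ay":-2.7,"az":9.1,"jaw":0},{"tx":0,"ty":0,"tz":0,"ax":-2.45,"ay":-2.7,"az":9.1,"jaw":0},{"tx":0,"ty":0,"tz":0,"ax":-2.45,"ay":-2.7,"az":9.1,"jaw":0},{"tx":0,"ty":0,"tz":0,"ax":-2.45,"ay":-2.7,"az":9.1,"jaw":0},{"tx":0,"ty":0,"tz":0,"ax":-2.45,"ay":-2.7,"az":9.1,"jaw":0},{"tx":0,"ty":0,"tz":0,"ax":-2.45,"ay":-2.7,"az":9.1,"jaw":0},{"tx":0,"ty":0,"tz":0,"ax":-2.45,"ay":-2.7,"az":9.1,"jaw":0},{"tx":0,"ty":0,"tz":0,"ax":-2.45,"ay":-2.7,"az":9.1,"jaw":0},{"tx":0,"ty":0,"tz":0,"ax":-2.45,"ay":-2.7,"az":9.1,"jaw":0}]'
python3 -c "
from h import *
plan(B(-58,0,345),-ey,[0,0,-1])
im,d=viewer.get_image('top');print([(t,round(x['score'],2),np.round(x['location'])) for t in('long_a','short_a') for x in masks_of('top',t)])"
```

```text
t: 20.32
ee_pos: [421.0, -322.4, 315.7]
orientation: [-2.513, -1.29, -0.671]
ft_force: [0.6, -0.7, -0.2]
width: 17.1
t: 21.45
ee_pos: [421.6, -321.9, 314.7]
orientation: [3.032, -0.812, -0.001]
ft_force: [0.2, 0.4, -0.2]
width: 17.2
t 21.45 pos [ 421.6 -321.9  314.7] F [ 0.2  0.4 -0.2] w 17.2 q [-0.67  0.18  1.74 -0.    1.21 -0.15]
turn [ 0.1  0.  -0.4] shift turned [-12.4  -53.75  -3.03] shift now [-12.74 -53.66  -3.16]
[('long_a', 0.7, array([483., 307.])), ('short_a', 0.59, array([393., 274.])), ('short_a', 0.46, array([388., 283.]))]
```

```bash
python3 -m inch '[{"tx":-1.05,"ty":-4.48,"tz":-0.4,"ax":0,"ay":0,"az":0,"jaw":0},{"tx":-1.05,"ty":-4.48,"tz":-0.4,"ax":0,"ay":0,"az":0,"jaw":0},{"tx":-1.05,"ty":-4.48,"tz":-0.4,"ax":0,"ay":0,"az":0,"jaw":0},{"tx":-1.05,"ty":-4.48,"tz":-0.4,"ax":0,"ay":0,"az":0,"jaw":0},{"tx":-1.05,"ty":-4.48,"tz":-0.4,"ax":0,"ay":0,"az":0,"jaw":0},{"tx":-1.05,"ty":-4.48,"tz":-0.4,"ax":0,"ay":0,"az":0,"jaw":0},{"tx":-1.05,"ty":-4.48,"tz":-0.4,"ax":0,"ay":0,"az":0,"jaw":0},{"tx":-1.05,"ty":-4.48,"tz":-0.4,"ax":0,"ay":0,"az":0,"jaw":0},{"tx":-1.05,"ty":-4.48,"tz":-0.2,"ax":0,"ay":0,"az":0,"jaw":0},{"tx":-1.05,"ty":-4.48,"tz":0,"ax":0,"ay":0,"az":0,"jaw":0},{"tx":-1.05,"ty":-4.48,"tz":0,"ax":0,"ay":0,"az":0,"jaw":0},{"tx":-1.05,"ty":-4.48,"tz":0,"ax":0,"ay":0,"az":0,"jaw":0}]'
python3 -m inch '[{"tx":0,"ty":0,"tz":1.5,"ax":0,"ay":0,"az":0,"jaw":0},{"tx":0,"ty":0,"tz":1.5,"ax":0,"ay":0,"az":0,"jaw":0},{"tx":0,"ty":0,"tz":1.5,"ax":0,"ay":0,"az":0,"jaw":0},{"tx":0,"ty":0,"tz":0,"ax":0,"ay":0,"az":0,"jaw":0}]'
python3 -c "
from h import *
plan(B(-58,0,300),-ey,[0,0,-1])"
```

```text
t: 23.1
ee_pos: [578.5, 208.6, 347.9]
orientation: [-3.038, 0.798, -0.0]
ft_force: [-0.3, -1.0, -0.4]
width: 17.4
t: 23.6
ee_pos: [577.3, 206.6, 300.8]
orientation: [3.035, -0.804, -0.004]
ft_force: [-0.1, 0.2, -0.1]
width: 17.4
t 23.6 pos [577.3 206.6 300.8] F [-0.1  0.2 -0.1] w 17.4 q [0.32 0.33 1.58 0.   1.23 0.84]
turn [ 0.1  0.1 -0. ] shift turned [ 0.18 -0.1   0.08] shift now [ 0.18 -0.1   0.07]
```

```bash
python3 -m inch '[{"tx":0,"ty":0,"tz":0,"ax":0,"ay":0,"az":0,"jaw":0.6},{"tx":0,"ty":0,"tz":0,"ax":0,"ay":0,"az":0,"jaw":0.6},{"tx":0,"ty":0,"tz":0,"ax":0,"ay":0,"az":0,"jaw":0.6},{"tx":0,"ty":0,"tz":0,"ax":0,"ay":0,"az":0,"jaw":0.6},{"tx":0,"ty":0,"tz":-2,"ax":0,"ay":0,"az":0,"jaw":0.6},{"tx":0,"ty":2,"tz":-2,"ax":0,"ay":0,"az":0,"jaw":0.6},{"tx":0,"ty":4,"tz":-1,"ax":0,"ay":0,"az":0,"jaw":0.6},{"tx":0,"ty":4,"tz":0,"ax":0,"ay":0,"az":0,"jaw":0.6},{"tx":0,"ty":4,"tz":0,"ax":0,"ay":0,"az":0,"jaw":0.6}]'
python3 -c "
from h import *
plan(B(-178,-138,130),-ey,[0,0,-1])
o=[]
for n in('scene','top'):
    im,d=viewer.get_image(n); print([(t,round(x['score'],2),np.round(x['location'])) for t in('long_a','short_a') for x in masks_of(n,t)])
    c=im[60:320,200:520,::-1] if n=='scene' else im[60:320,90:370,::-1]; o.append(c)
    if n=='scene':
        x=masks_of(n,'lever_grip')[0]; P=cloud(n,d,x['pixels']&(im.max(2)<70)); Q=P-C; print(np.round(np.percentile(np.stack([Q@ex,Q@ey,Q[:,2]],1),[5,25,50,75,95],axis=0)))
cv2.imwrite('pics/c6.png',np.hstack(o))"
```

```text
t: 24.72
ee_pos: [508.5, 85.4, 352.8]
orientation: [-3.037, 0.802, -0.001]
ft_force: [-0.3, -0.5, 1.0]
width: 52.7
t 24.73 pos [508.5  85.4 352.8] F [-0.3 -0.5  1. ] w 52.7 q [ 0.14  0.13  1.73 -0.    1.29  0.66]
turn [-0. -0.  0.] shift turned [13.97 -2.04 22.28] shift now [13.95 -2.03 22.29]
[('long_a', 0.65, array([336., 181.])), ('long_a', 0.54, array([342., 229.])), ('short_a', 0.66, array([167., 216.])), ('short_a', 0.54, array([168., 227.])), ('short_a', 0.51, array([340., 227.]))]
[[-203. -149.    2.]
 [-184. -146.   59.]
 [-163. -139.   67.]
 [-142. -131.   75.]
 [  84. -104.  272.]]
[('short_a', 0.48, array([384., 284.])), ('short_a', 0.45, array([395., 273.]))]
```

View pics/c6.png

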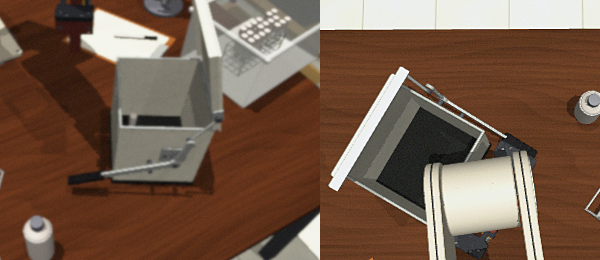

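Both tubes are gone from the stand. The bin interior (crop (140,122)) shows a tube inside, and none lies outside. The lever is still down, so I go to grip it.

```bash
python3 -m inch '[{"tx":3.5,"ty":-0.5,"tz":4,"ax":0,"ay":0,"az":0,"jaw":0.7},{"tx":3.5,"ty":-0.5,"tz":4,"ax":0,"ay":0,"az":0,"jaw":0.7},{"tx":3.5,"ty":-0.5,"tz":4,"ax":0,"ay":0,"az":0,"jaw":0.7},{"tx":3.5,"ty":-0.5,"tz":4,"ax":0,"ay":0,"az":0,"jaw":0.7},{"tx":0,"ty":0,"tz":3,"ax":0,"ay":0,"az":0,"jaw":0.7},{"tx":0,"ty":0,"tz":3,"ax":0,"ay":0,"az":0,"jaw":0.7},{"tx":0,"ty":0,"tz":0,"ax":0,"ay":0,"az":0,"jaw":0.7}]'
python3 -c "
from h import *
plan(B(-176,-138,40),-ey,[0,0,-1])"
```

```text
t: 25.95
ee_pos: [639.2, 35.2, 129.4]
orientation: [3.036, -0.801, -0.008]
ft_force: [0.6, -0.2, 0.3]
width: 61.2
t 25.95 pos [639.2  35.2 129.4] F [ 0.6 -0.2  0.3] w 61.2 q [0.04 0.56 1.65 0.   0.94 0.55]
turn [0.2 0.3 0.1] shift turned [ 0.12 -0.15  8.94] shift now [ 0.16 -0.17  8.94]
```

```bash
python3 -m inch '[{"tx":0.1,"ty":-0.1,"tz":2.2,"ax":0,"ay":0,"az":0,"jaw":0.7},{"tx":0,"ty":0,"tz":2.2,"ax":0,"ay":0,"az":0,"jaw":0.7},{"tx":0,"ty":0,"tz":2.2,"ax":0,"ay":0,"az":0,"jaw":0.7},{"tx":0,"ty":0,"tz":2.2,"ax":0,"ay":0,"az":0,"jaw":0.7},{"tx":0,"ty":0,"tz":0,"ax":0,"ay":0,"az":0,"jaw":0.7}]'
python3 -m inch '[{"tx":0,"ty":0,"tz":0,"ax":0,"ay":0,"az":0,"jaw":0},{"tx":0,"ty":0,"tz":0,"ax":0,"ay":0,"az":0,"jaw":0},{"tx":0,"ty":0,"tz":0,"ax":0,"ay":0,"az":0,"jaw":0},{"tx":0,"ty":0,"tz":0,"ax":0,"ay":0,"az":0,"jaw":0}]'
```

```text
t: 26.58
ee_pos: [640.7, 34.9, 42.3]
orientation: [3.036, -0.802, -0.005]
ft_force: [-0.4, 0.1, 0.2]
width: 61.4
t: 27.08
ee_pos: [640.7, 35.7, 44.8]
orientation: [-3.036, 0.804, 0.005]
ft_force: [-11.7, 11.4, 11.2]
width: 25.3
```

Lever gripped (25 mm). I lift it along its arc to past dead centre, relaxing the small side load.

```bash
python3 -m inch '[{"tx":-0.1,"ty":0.15,"tz":-0.8,"ax":0,"ay":0,"az":0,"jaw":0},{"tx":0,"ty":0.15,"tz":-0.8,"ax":0,"ay":0,"az":0,"jaw":0},{"tx":0,"ty":0.2,"tz":-0.8,"ax":0,"ay":0,"az":0,"jaw":0},{"tx":0,"ty":0.13,"tz":-0.8,"ax":0,"ay":0,"az":0,"jaw":0},{"tx":0,"ty":0.13,"tz":-0.8,"ax":0,"ay":0,"az":0,"jaw":0},{"tx":0,"ty":0.1,"tz":-0.8,"ax":0,"ay":0,"az":0,"jaw":0}]'
python3 -c "
from h import *
o=get_obs(); Q=o['ee_pos']-C; print(Q@ex,Q@ey,Q[2]+19, o['ft_force']@ex,o['ft_force']@ey)"
```

```text
t: 27.82
ee_pos: [635.6, 28.1, 92.6]
orientation: [3.037, -0.803, -0.004]
ft_force: [-5.1, 4.2, -2.2]
width: 23.7
-185.25594988351483 -137.02547371067863 111.63161074686086 1.072117858291483 6.526619432203767
```

```bash
python3 -m inch '[{"tx":0,"ty":0.05,"tz":-1,"ax":0,"ay":0,"az":0,"jaw":0},{"tx":0,"ty":0,"tz":-1,"ax":0,"ay":0,"az":0,"jaw":0},{"tx":0,"ty":0,"tz":-1.2,"ax":0,"ay":0,"az":0,"jaw":0},{"tx":0,"ty":-0.1,"tz":-1.2,"ax":0,"ay":0,"az":0,"jaw":0},{"tx":0,"ty":-0.25,"tz":-1.3,"ax":0,"ay":0,"az":0,"jaw":0},{"tx":0,"ty":-0.3,"tz":-1.3,"ax":0,"ay":0,"az":0,"jaw":0},{"tx":0,"ty":-0.35,"tz":-1.3,"ax":0,"ay":0,"az":0,"jaw":0},{"tx":0,"ty":-0.5,"tz":-1.3,"ax":0,"ay":0,"az":0,"jaw":0},{"tx":0,"ty":-0.5,"tz":-1.2,"ax":0,"ay":0,"az":0,"jaw":0}]'
python3 -c "
from h import *
o=get_obs(); Q=o['ee_pos']-C; print(Q@ex,Q@ey,Q[2]+19, o['ft_force']@ex,o['ft_force']@ey)"
```

```text
t: 28.95
ee_pos: [645.3, 45.3, 201.2]
orientation: [-3.037, 0.803, 0.004]
ft_force: [-6.2, 4.1, 0.3]
width: 24.1
-165.51934748454386 -137.0264061041787 220.19936208474527 0.5173580738033777 7.390807635930539
```

```bash
python3 -m inch '[{"tx":0,"ty":0,"tz":0,"ax":0,"ay":0,"az":0,"jaw":0.8},{"tx":0,"ty":0,"tz":-1,"ax":0,"ay":0,"az":0,"jaw":0.8},{"tx":0,"ty":0,"tz":-1.5,"ax":0,"ay":0,"az":0,"jaw":0.8},{"tx":0,"ty":0,"tz":-1.5,"ax":0,"ay":0,"az":0,"jaw":0.8},{"tx":0,"ty":0,"tz":0,"ax":0,"ay":0,"az":0,"jaw":0.8},{"tx":0,"ty":0,"tz":0,"ax":0,"ay":0,"az":0,"jaw":0.8},{"tx":0,"ty":0,"tz":-3,"ax":0,"ay":0,"az":0,"jaw":0.8},{"tx":0,"ty":0,"tz":-5,"ax":0,"ay":0,"az":0,"jaw":0.8},{"tx":0,"ty":3,"tz":-5,"ax":0,"ay":0,"az":0,"jaw":0.8},{"tx":0,"ty":6,"tz":0,"ax":0,"ay":0,"az":0,"jaw":0.8},{"tx":0,"ty":6,"tz":0,"ax":0,"ay":0,"az":0,"jaw":0.8},{"tx":0,"ty":6,"tz":0,"ax":0,"ay":0,"az":0,"jaw":0.8}]'
python3 -m inch '[{"tx":0,"ty":0,"tz":0,"ax":0,"ay":0,"az":0,"jaw":0.8},{"tx":0,"ty":0,"tz":0,"ax":0,"ay":0,"az":0,"jaw":0.8},{"tx":0,"ty":0,"tz":0,"ax":0,"ay":0,"az":0,"jaw":0.8},{"tx":0,"ty":0,"tz":0,"ax":0,"ay":0,"az":0,"jaw":0.8}]'
python3 -c "
from h import *
plan(C)
o=[]
for n in('scene','top'):
    im,d=viewer.get_image(n); print([(t,round(x['score'],2),np.round(x['location'])) for t in('long_a','short_a','rack','bottle') for x in masks_of(n,t)])
    P=cloud(n,d,masks_of(n,'bin_lid')[0]['pixels']); Q=P-C; print('lid z',[round(float(np.median(P[abs(Q@ex-k)<15,2])),1) for k in(-80,0,80)])
    x=masks_of(n,'lever_grip')[0]; P=cloud(n,d,x['pixels']&(im.max(2)<70)); Q=P-C; print('grip',np.round(np.percentile(np.stack([Q@ex,Q@ey,Q[:,2]],1),[10,50,90],axis=0)))
    o.append(cv2.resize(im[:,:,::-1],(400,300)))
cv2.imwrite('pics/c7.png',np.hstack(o))"
```

```text
t: 30.45
ee_pos: [541.5, -139.0, 369.9]
orientation: [3.037, -0.802, -0.001]
ft_force: [0.4, -1.3, -0.1]
width: 70.0
t: 30.95
ee_pos: [543.3, -136.7, 370.2]
orientation: [-3.038, 0.8, 0.001]
ft_force: [0.2, -0.0, 0.4]
width: 70.6
t 30.95 pos [ 543.3 -136.7  370.2] F [ 0.2 -0.   0.4] w 70.6 q [-0.27  0.19  1.61  0.    1.34  0.25]
turn [0. 0. 0.] shift turned [-13.74 -37.45  37.02] shift now [-13.74 -37.45  37.02]
[('short_a', 0.69, array([170., 221.])), ('short_a', 0.58, array([165., 225.])), ('rack', 0.68, array([164., 340.])), ('rack', 0.37, array([164., 228.])), ('bottle', 0.91, array([240., 298.]))]
lid z [237.2, 238.2, 238.3]Traceback (most recent call last):
  File "<string>", line 8, in <module>
    x=masks_of(n,'lever_grip')[0]; P=cloud(n,d,x['pixels']&(im.max(2)<70)); Q=P-C; print('grip',np.round(np.percentile(np.stack([Q@ex,Q@ey,Q[:,2]],1),[10,50,90],axis=0)))
      ~~~~~~~~~~~~~~~~~~~~~~~~^^^
IndexError: list index out of range
```

Lid measures shut: flat at 237 to 238 mm. One last view before I hand in.

```bash
python3 -c "
from h import *
o=[cv2.resize(viewer.get_image(n)[0][:,:,::-1],(400,300)) for n in('scene','top')]
cv2.imwrite('pics/c7.png',np.hstack(o))"
```

```text
(no output)
```

View pics/c7.png

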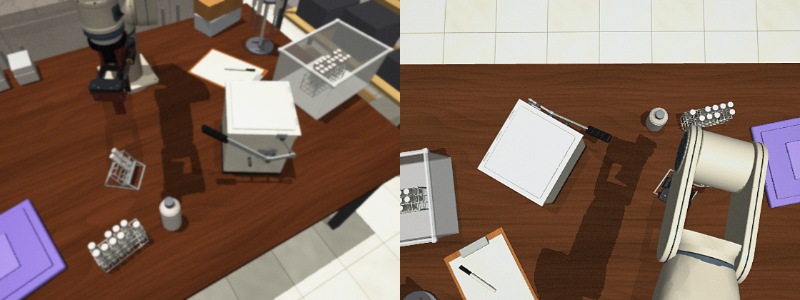

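The picture shows the lid shut (265,105), the lever up (215,133), the short tubes in their stand (122,160), and the rack and bottle in place. The arm is clear of everything.

```bash
python3 -c "
from workcell import ctrl
print(ctrl.close_job())"
```

```text
the job is handed in; nothing more can be done
None
```

The job is done and handed in, at about 31 s of the 72 s allowed. I pressed the lever down until the lid stayed up, dropped both long tubes in one after the other, then lifted the lever past dead centre and let it go. I carried the lever most of the way up, to about 0.18 rad, and released it there. The lid closed the last part by itself.

**Last checks:**
- The lid is flat at 237–238 mm, against a nominal 239 mm when shut, and the lever is up.
- Neither camera's picture shows a long tube outside the bin, and the scene camera's network finds none. With the lid still open, that network reported two possible long tubes at the bin; only the first looked like a tube inside it.
- Both short tubes are in their stand, and the rack and bottle look unmoved.
- The highest wrist force I read was about 20 N, while the gripper closed on the lever.

**Check that failed:** after release, the network did not find the lever grip in the scene camera. I confirmed the lever is up only by looking at the pictures.

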